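# Ready the cordless polisher: stir its beads and fit the battery

### The job

Get the polisher ready to run: take the wooden stick from its stand and, with its tip down near the bottom of the bowl among the beads, stir three full turns anticlockwise (seen from above) round the centre post, then hang the stick back in its stand by the collar. Only then fit the battery block into the bay beside the bowl, fully home and flat. Keep all the beads in the bowl, and leave the bottle, the jar and the mallet where they are.

Things in the scene. Friction and masses are not known exactly. Their poses are not given: they have to be found in the camera images.
- polisher: Cordless vibratory polisher, fixed to the bench: grey housing 190 (x) x 320 (y) x 60 (z) mm, origin at the centre of its underside. Its open bowl stands on the +y half and the rectangular battery bay is sunk into the top of the -y half; yaw varies
- bowl (a point): Centre of the bowl's inner floor (polisher frame x 0, y +70, z 65 mm), axes as the polisher. Floor flat to radius 60 mm, then sloping up to the upright wall, inner radius 76, outer 80 mm; rim 50 mm above the floor. Here a round post of radius 16 mm rises 36 mm, so the beads lie in a ring around it; with the stick circling at about 40 mm radius a bead slips by at the wall, not jamming
- bay (a point): Centre of the battery bay's floor (in the polisher frame at x 0, y -100, z 30 mm), axes as the polisher. The bay is 92.5 (x) x 54.5 (y) mm, 30 mm deep, its mouth level with the housing top, edges bevelled 2 mm
- stick: Wooden stirring stick, 154 mm long, 60 g, origin at its round lower tip, z along it to the head. Round rod 16 mm diameter; from 100 to 108 mm a collar 38 mm diameter; above it to 154 mm a flat-sided head 32 (x) x 20 (y) mm to be gripped across its y sides. Starts hanging upright in the stand, head turned at any yaw within 0.8 rad of the stand's
- stand: Wooden stand for the stick, fixed: 100 x 100 mm, 112 mm high, origin at the centre of its underside; base board 12 mm thick, two side cheeks on its -x and +x sides, top board 10 mm thick with a hole in the middle. Stands on one side of the polisher, the battery on the other
- hole (a point): Centre of the stand's hole, on its top face 112 mm above the bench, axes as the stand; hole 26 mm diameter, bevelled 3 mm. The stick hangs in it with the collar resting on the top face, its tip 100 mm below this point and 12 mm above the bench
- battery: Battery block, black plastic, 90 (x) x 52 (y) x 60 (z) mm, 0.35 to 0.57 kg, edges rounded 2 mm, origin at the centre of its underside; starts upright on the bench at varied yaw. Goes into the bay with its long side along the bay's x, either way round; 30 mm of it then stands out of the bay
- bottle: Bystander: amber bottle 56 mm diameter, 150 mm high, standing close in front (-x side) of the polisher; origin under its centre. Must not be knocked or shifted
- jar: Bystander: lidded glass jar 60 mm diameter, 110 mm high, standing close behind (+x side) the polisher; origin under its centre. Must not be knocked or shifted
- mallet: Bystander: metal-headed mallet lying beyond the stand, head 42 mm diameter and 90 mm long, handle 170 mm long pointing along its +x; origin on the bench under the head's centre. Must not be shifted
- punch_box: Bystander: open wooden box of steel punches, fixed, 75 (x) x 110 (y) x 45 (z) mm, origin at the centre of its underside, on the robot's side of the battery
- bead0_center (a point): Centre of one of the eight loose white ceramic polishing balls, 26 mm diameter, 22 g, smooth and slippery, in the bowl
- bead1_center (a point): Centre of one of the eight loose white ceramic polishing balls, 26 mm diameter, 22 g, smooth and slippery, in the bowl
- bead2_center (a point): Centre of one of the eight loose white ceramic polishing balls, 26 mm diameter, 22 g, smooth and slippery, in the bowl
- bead3_center (a point): Centre of one of the eight loose white ceramic polishing balls, 26 mm diameter, 22 g, smooth and slippery, in the bowl
- bead4_center (a point): Centre of one of the eight loose white ceramic polishing balls, 26 mm diameter, 22 g, smooth and slippery, in the bowl
- bead5_center (a point): Centre of one of the eight loose white ceramic polishing balls, 26 mm diameter, 22 g, smooth and slippery, in the bowl
- bead6_center (a point): Centre of one of the eight loose white ceramic polishing balls, 26 mm diameter, 22 g, smooth and slippery, in the bowl
- bead7_center (a point): Centre of one of the eight loose white ceramic polishing balls, 26 mm diameter, 22 g, smooth and slippery, in the bowl

How it is judged:
By the outcome, as a careful person would: the job done as asked, in the order asked, and still so for the second after the job is handed in, with the robot touching nothing.
It also fails if it takes over 72 s, if anything falls off the work surface, if the arm or the gripper's body presses on something with over 40 N, if the wrist force passes 120 N, or if a joint passes its speed limit or range.

### The arm

A 7-joint arm with a two-finger parallel gripper is mounted at the origin on the work surface. World frame = base frame: x ahead of the robot, y to its left, z up, the work surface at z = 0. Lengths are in mm, angles in rad, forces in N, time in s.
With the tool pointing down it reaches from about 400 to 925 mm from the base axis. Payload 5.6 kg.
Tool frame: the origin (TCP) lies at the very end of the fingers, on their centre line; the grasp point (between the pads) lies bot.hold_point_z behind it (bot.hold_point_z is the distance from the TCP to the grasp point, in mm); z points along the fingers, y is the line along which they close (so a half turn about z gives the same grasp; the last joint's range is limited). The gripper opens to 85 mm and grips with 20 to 120 N. Pads are 22 mm wide; open, the fingers measure 114 mm over their backs; the gripper's body (76 mm by 85 mm) begins 54 mm behind the grasp point. The pads swing forward as they close: fully open they stand 13 mm farther back than shut.
Start: joints at [1.174, 0.468, -0.012, 1.603, 0.006, 1.071, -0.056], TCP at [225.162, -609.763, 231.29] pointing down, gripper open.
Joint ranges: [-2.53, 2.53], [-0.31, 2.02], [-1.57, 1.55], [0.28, 2.44], [-1.29, 4.43], [0.15, 1.84], [-2.92, 2.92]. Speed limits (rad/s): [2.57, 2.57, 3.14, 3.14, 3.14, 3.14, 3.14].

### API

Orientations are given as a unit quaternion [w, x, y, z].
In Python, from workcell import bot gives the robot as it stands.
- The arm moves only by the tool run_rows, called after "Call:" as name(argument=value, ...), one argument or row to a line, values as JSON. Schema: {"type":"object","properties":{"offsets":{"type":"array","items":{"type":"array","items":{"type":"number"},"minItems":6,"maxItems":6},"minItems":1,"maxItems":10},"aperture":{"type":"number"},"grip_force":{"type":"number"},"only":{"type":"string"},"quiet":{"type":"boolean"},"lines":{"type":"string"}},"required":["offsets"],"additionalProperties":false}. offsets is a list of rows, 1 to 10 of them, each of 6 numbers: dx, dy, dz in shares of the most that a row can go, 1 being 62.5 mm, then a rotation vector rx, ry, rz in rad; each row shifts and turns the commanded pose from where the row before left it, along the tool's axes as they then stand; what a row does not reach is not made up. A row lasts 1/8 s, in which the tool goes at most 62.5 mm and 0.188 rad, less where a joint would pass 70% of its speed; a pose out of reach is approached as far as the arm can. aperture is the opening from 0.0 (shut) to 1.0 (fully open), set as the call begins (left out keeps the last). The fingers move at their own pace and stop on an object; grip_force is the grip in N (left out, the last holds). Time passes only in rows, so rows that do not move let the fingers close. The tool returns the time, the measured TCP pose, the force, the opening and the grip force at its end. only (a regular expression) keeps the lines of the reply that match it, lines (a string "A,B") keeps lines A to B, and quiet returns only ok. Input that does not fit is refused with a message, and nothing moves.
- bot.get_obs(): the state, without advancing time (a new reading comes with each control period).
- bot.grab_frame(name): name is "scene" or "side" or "wrist"; returns the picture (384x512x3 uint8, red, green, blue); there is no depth.
- bot.camera_info(name): a dict with "intrinsics" (3x3 intrinsics, pixels), "dist" ([k1, k2, p1, p2, k3] as OpenCV has them; the pictures are not rectified), "R" (3x3) and "t" (3): a world point X has camera coordinates R X + t. Camera axes: x right, y down, z forward; pixel columns grow to the right and rows downward; lengths in mm; the calibration is good to about 2 mm. A picture is of the moment at which its call begins: read the wrist's pose just before it. camera_info takes no time and is no camera call; for the wrist camera it gives the pose at the moment of the call.
- bot.close_job(): hands the job in; it is judged then, once.
The state is a dict: "t": time; "qpos": joint angles; "joint_vel": joint speeds; "effort": joint torques, N m; "ee_pos": TCP position; "orientation": TCP orientation; "wrist_force": force on the tool from outside, world axes, zero at the start; "ft_torque": the same for the moment, N m; "gripper_width": opening from 0.0 (shut) to 1.0 (fully open); "grasp_force": force on a finger pad.
Only numpy, scipy, OpenCV 4.12 (cv2) and the standard library are available. Lean on these libraries where they do the work, as an engineer would, in place of code of your own. Each camera call takes 0.05 s, during which the arm holds its last target. There are 200 camera calls.

## Working session

There is one attempt and no reset: what is moved stays moved. The work goes in short steps, Python scripts to look and compute and a tool call to move; the robot and the scene stay as the last step left them, time stands still between calls to the robot, and variables do not carry over. Pictures are saved under pics/ and viewed, at most 10 in all, crops included, and the job is handed in when it is done.

```bash
ls; mkdir -p pics; python3 - <<'E'
from workcell import bot
import cv2,numpy as np
o=bot.get_obs();print(o['t'],o['ee_pos'],o['orientation'],bot.hold_point_z)
for n in ("scene","side","wrist"):
    i=bot.camera_info(n);f=bot.grab_frame(n)
    print(n,np.round(i['intrinsics'],1).tolist(),np.round(i['dist'],3),np.round(i['R'],3).tolist(),np.round(i['t'],1))
    cv2.imwrite(f'pics/{n}0.png',f[:,:,::-1])
E
```

```text
pics
workcell.py
0.0 [ 224.95348605 -609.25114242  230.34829137] [-8.48400203e-04  9.84400625e-01  1.75939321e-01 -2.10030861e-04] 18.700000000000003
scene [[397.1, 0.0, 255.4], [0.0, 397.1, 190.8], [0.0, 0.0, 1.0]] [-0.116  0.     0.     0.     0.   ] [[0.196, 0.981, 0.005], [0.853, -0.168, -0.494], [-0.484, 0.101, -0.869]] [-108.9 -422.6 1220.4]
side [[354.4, 0.0, 249.4], [0.0, 354.4, 180.3], [0.0, 0.0, 1.0]] [-0.093  0.     0.     0.     0.   ] [[-0.781, -0.625, -0.006], [-0.371, 0.471, -0.8], [0.503, -0.622, -0.6]] [449.7 290.6 637.8]
wrist [[301.0, 0.0, 258.9], [0.0, 301.0, 187.5], [0.0, 0.0, 1.0]] [-0.047  0.     0.     0.     0.   ] [[0.347, -0.938, -0.001], [-0.901, -0.334, 0.277], [-0.26, -0.095, -0.961]] [-650.2  -36.7  377.5]
```

```bash
python3 -c "
import cv2
for n in ('scene','side'):
    cv2.imwrite(f'pics/{n}0b.png',cv2.resize(cv2.imread(f'pics/{n}0.png'),(800,600),interpolation=cv2.INTER_CUBIC))"
```

```text
(no output)
```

View pics/scene0b.png

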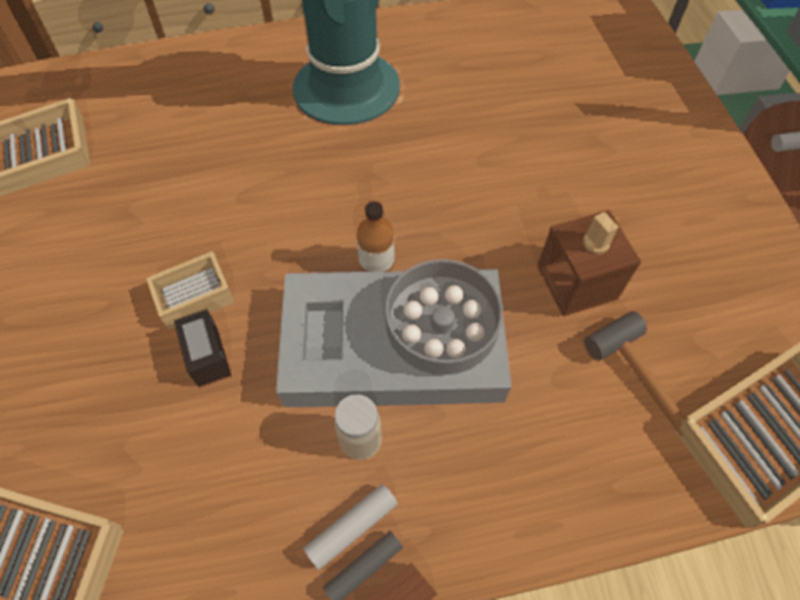

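View pics/side0b.png

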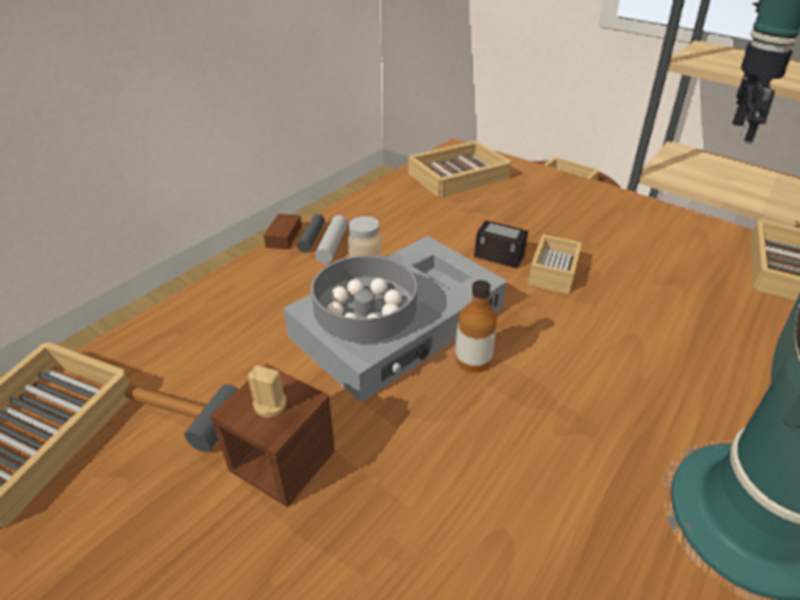

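The scene view (800x600) shows the stick head at (600,232) in the stand, the bowl at (443,318), the bay at (323,331), the battery at (203,347), the bottle at (375,235) and the jar at (358,425). The side view shows the same things: head (266,390), bowl (364,300), bay (443,270), battery (500,243).

```bash
cat > h.py <<'E'
import cv2,numpy as np
from workcell import bot
def ray(i,px):
    p=cv2.undistortPoints(np.float64(px).reshape(-1,1,2),np.float64(i['intrinsics']),np.float64(i['dist'])).reshape(-1,2)
    R=np.array(i['R']);c=-R.T@np.array(i['t'])
    return c,np.c_[p,np.ones(len(p))]@R
def plane(i,px,z):
    c,d=ray(i,px); return c+d*((z-c[2])/d[:,2])[:,None]
def tri(views):  # [(info,px)] one point: least squares point + rms miss
    A=np.zeros((3,3));b=np.zeros(3);L=[]
    for i,px in views:
        c,d=ray(i,px);d=d[0]/np.linalg.norm(d[0]);P=np.eye(3)-np.outer(d,d);A+=P;b+=P@c;L.append((P,c))
    X=np.linalg.solve(A,b); return X,[float(np.linalg.norm(P@(X-c))) for P,c in L]
def tool(v):  # world vector -> tool axes
    w,x,y,z=bot.get_obs()['orientation']
    from scipy.spatial.transform import Rotation as Ro
    return Ro.from_quat([x,y,z,w]).inv().apply(v)
E
python3 - <<'E'
from h import *
np.set_printoptions(precision=1,suppress=True)
s,d=bot.camera_info('scene'),bot.camera_info('side')
k=512/800
pts=dict(head=((606,220),(265,372)),collar=((597,245),(268,405)),post=((443,312),(364,296)),bottlecap=((374,208),(481,288)),jar=((357,411),(364,227)),
 batt=((200,342),(501,236)))
for n,(a,b) in pts.items(): print(n,*tri([(s,np.array(a)*k),(d,np.array(b)*k)]))
print('housing',plane(s,np.array([(285,273),(498,271),(508,390),(280,390)])*k,60))
print('stand',plane(s,np.array([(541,250),(604,211),(637,258),(571,297)])*k,112))
print('bay',plane(s,np.array([(305,303),(343,303),(343,358),(304,358)])*k,60))
print('batt',plane(s,np.array([(177,320),(211,311),(229,362),(193,371)])*k,60))
print('box',plane(s,np.array([(148,287),(215,255),(231,287),(160,312)])*k,45))
print('mallet',plane(s,np.array([(600,345),(640,325)])*k,21))
E
```

```text
head [522.1 295.7 168.1] [4.007031100573062, 4.0070311005729895]
collar [526.  298.  111.4] [3.569241185911043, 3.5692411859111894]
post [583.8  54.3  96.6] [1.6587058664536976, 1.6587058664537526]
bottlecap [424.8 -13.1 146.3] [2.2119597539019993, 2.2119597539019495]
jar [705.4 -86.4 105.7] [1.9693936404341053, 1.969393640433982]
batt [ 538.8 -293.2   48.9] [2.5358166602162613, 2.535816660216289]
housing [[ 455.2 -155.8   60. ]
 [ 513.9  160.6   60. ]
 [ 701.3  122.    60. ]
 [ 641.1 -183.    60. ]]
stand [[521.3 215.8 112. ]
 [470.9 334.  112. ]
 [561.2 351.5 112. ]
 [604.6 233.1 112. ]]
bay [[ 512.7 -132.4   60. ]
 [ 523.4  -77.7   60. ]
 [ 610.3  -91.1   60. ]
 [ 599.9 -144.7   60. ]]
batt [[ 504.6 -320.8   60. ]
 [ 499.3 -270.2   60. ]
 [ 586.1 -249.2   60. ]
 [ 590.3 -300.3   60. ]]
box [[ 428.9 -369.2   45. ]
 [ 390.4 -262.7   45. ]
 [ 454.3 -241.2   45. ]
 [ 477.  -350.7   45. ]]
mallet [[647.1 288.8  21. ]
 [627.6 362.7  21. ]]
```

Units first: shifts go in shares of 62.5 mm. So 51.5 mm is 0.824, -24 mm is -0.384.

```bash
cat > shot.py <<'E'
import sys,pickle
from h import *
n=sys.argv[1];o=bot.get_obs();i=bot.camera_info('wrist');f=bot.grab_frame('wrist')
cv2.imwrite(f'pics/{n}.png',f[:,:,::-1]);pickle.dump((o,i),open(f'pics/{n}.pkl','wb'))
E
```

Call:
run_rows(
  offsets=[
    [0.824,-0.384,0,0,0,0],
    [0.824,-0.384,0,0,0,0],
    [0.824,-0.384,0,0,0,0],
    [0.824,-0.384,0,0,0,0],
    [0.824,-0.384,0,0,0,0],
    [0.824,-0.384,0,0,0,0],
    [0.824,-0.384,0,0,0,0],
    [0.824,-0.384,0,0,0,0],
    [0,0,0,0,0,0],
  ],
)

```text
t: 1.27
ee_pos: [548.7, -281.0, 230.9]
orientation: [-0.001, 0.984, 0.181, 0.001]
wrist_force: [-0.2, 0.0, 0.8]
gripper_width: 1.0
grasp_force: 0.0
```

```bash
python3 shot.py w1
```

Call:
run_rows(
  offsets=[
    [0,0,-0.64,0,0,0],
    [0.32,-0.96,0,0,0,0],
    [0.32,-0.96,0,0,0,0],
    [0.32,-0.96,0,0,0,0],
    [0,0,0,0,0,0],
  ],
)

```text
t: 1.95
ee_pos: [538.6, -95.3, 271.6]
orientation: [-0.001, 0.984, 0.179, 0.0]
wrist_force: [0.6, -0.7, 0.1]
gripper_width: 0.999
grasp_force: 0.0
```

```bash
python3 shot.py w2
```

Call:
run_rows(
  offsets=[
    [0.48,-0.672,0,0,0,0],
    [0.48,-0.672,0,0,0,0],
    [0.48,-0.672,0,0,0,0],
    [0,0,0,0,0,0],
  ],
)

```text
t: 2.5
ee_pos: [580.5, 51.8, 270.9]
orientation: [-0.001, 0.984, 0.178, -0.0]
wrist_force: [0.1, -0.2, 0.2]
gripper_width: 0.999
grasp_force: 0.0
```

```bash
python3 shot.py w3
```

Call:
run_rows(
  offsets=[
    [0.128,-0.928,0,0,0,0],
    [0.128,-0.928,0,0,0,0],
    [0,0,0,0,0,0],
  ],
)

```text
t: 2.92
ee_pos: [553.8, 166.2, 271.3]
orientation: [-0.0, 0.984, 0.178, -0.0]
wrist_force: [0.3, -0.3, 0.4]
gripper_width: 1.001
grasp_force: 0.0
```

```bash
python3 shot.py w4
```

Call:
run_rows(
  offsets=[
    [0.128,-0.928,0,0,0,0],
    [0.128,-0.928,0,0,0,0],
    [0,0,0,0,0,0],
  ],
)

```text
t: 3.35
ee_pos: [529.0, 280.2, 271.1]
orientation: [-0.001, 0.984, 0.178, -0.0]
wrist_force: [-0.1, -0.7, -0.6]
gripper_width: 1.003
grasp_force: 0.0
```

```bash
python3 shot.py w5
python3 -c "
import cv2,numpy as np
r=lambda n:cv2.resize(cv2.imread(f'pics/{n}.png'),(400,300),interpolation=cv2.INTER_AREA)
cv2.imwrite('pics/m1.png',np.vstack([np.hstack([r('w1'),r('w2')]),np.hstack([r('w3'),r('w5')])]))"
```

```text
(no output)
```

View pics/m1.png

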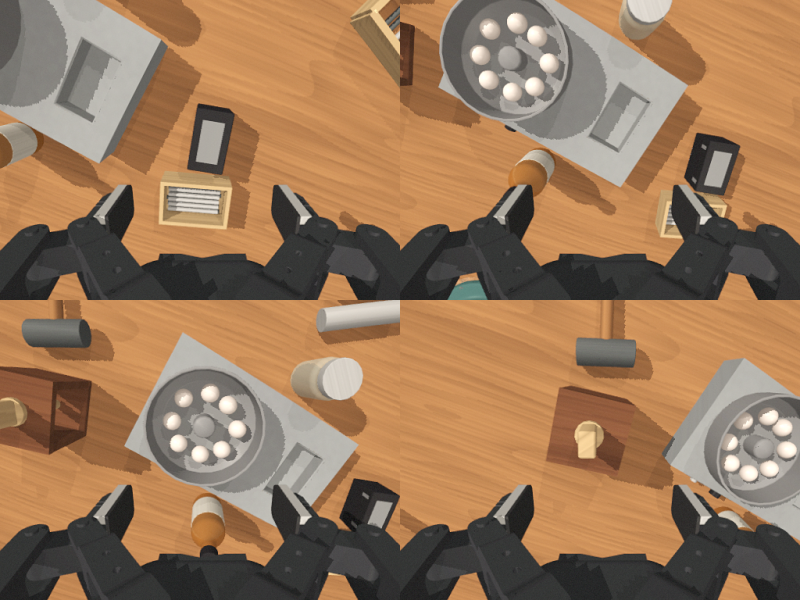

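Top-left view: battery at (210,140) and bay at (90,78). Top-right and bottom-left: bowl, post, bay and beads. Bottom-right: stand with the stick head at about (587,440) and the mallet beyond it.

```bash
python3 - <<'E'
from h import *
import pickle
a=cv2.imread('pics/w4.png');b=cv2.imread('pics/w5.png')
out=[]
for n,im in(('w4',a),('w5',b)):
    hsv=cv2.cvtColor(im,cv2.COLOR_BGR2HSV)
    # find dark brown stand component, to locate
    m=cv2.inRange(hsv,(12,40,150),(30,140,255))
    c,_=cv2.findContours(m,cv2.RETR_EXTERNAL,cv2.CHAIN_APPROX_NONE)
    for q in c:
        if cv2.contourArea(q)>200: print(n,cv2.boundingRect(q),cv2.contourArea(q))
def crop(im,x,y): return cv2.resize(im[y:y+150,x:x+100],(400,600),interpolation=cv2.INTER_CUBIC)
cv2.imwrite('pics/m2.png',np.hstack([crop(a,50,100) if 0 else crop(a,20,90),crop(b,190,105)]))
E
```

```text
w4 (91, 137, 56, 48) 1859.5
w4 (451, 89, 61, 55) 2195.5
w4 (234, 62, 69, 43) 724.5
w4 (261, 12, 79, 38) 286.0
w5 (223, 154, 38, 49) 1353.5
```

View pics/m2.png

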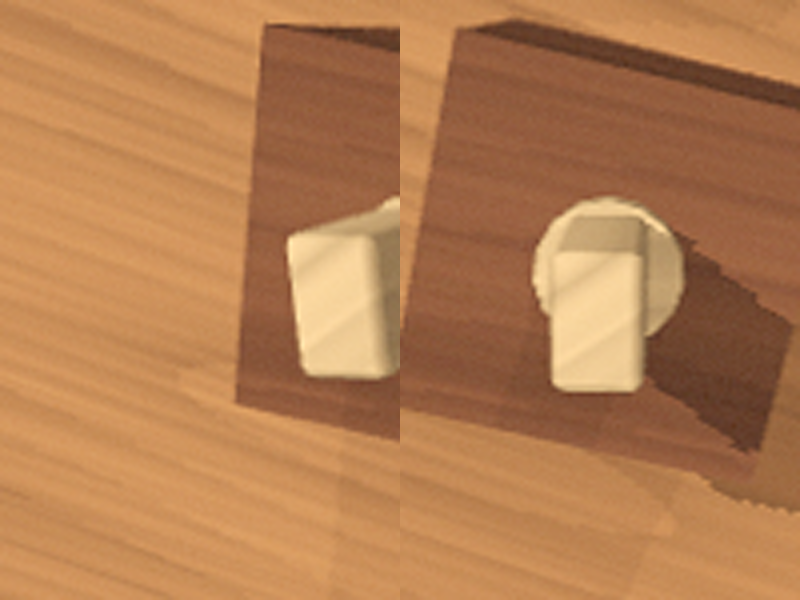

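The crops show the head's top face: w5 crop corners (555,252),(642,252),(640,390),(553,390), and w4 (290,235),(370,235),(388,377),(307,377).

```bash
python3 - <<'E'
from h import *
import pickle
np.set_printoptions(precision=1,suppress=True)
I={n:pickle.load(open(f'pics/{n}.pkl','rb'))[1] for n in('w4','w5')}
q5=(np.array([(554,251),(643,251),(642,391),(552,391)])-[400,0])/4+[190,105]
q4=np.array([(288,235),(370,235),(388,377),(305,377)])/4+[20,90]
X=[]
for u,v in zip(q4,q5):
    x,e=tri([(I['w4'],u),(I['w5'],v)]);X.append(x);print(x,e[0])
X=np.array(X);print('top centre',X.mean(0))
P=plane(I['w5'],q5,X[:,2].mean());print(P,P.mean(0))
P=plane(I['w5'],q5,166);print('at166',P.mean(0))
v=P[3]+P[2]-P[0]-P[1];print('long axis yaw',np.arctan2(v[1],v[0]),np.linalg.norm(v)/2)
v=P[1]-P[0]+P[2]-P[3];print('short',np.arctan2(v[1],v[0]),np.linalg.norm(v)/2)
# collar by w5 outline
c=(np.array([[(608,272)]])-[400,0])/4+[190,105]
print('collar',plane(I['w5'],c[0],120))
# stand edges
s=(np.array([(457,30),(755,478)])-[400,0])/4+[190,105];S=plane(I['w5'],s,112);print('stand',S,S.mean(0))
E
```

```text
[534.3 308.8 163. ] 0.06563413717562319
[541.2 291.2 165.2] 0.18705697461277096
[511.9 280.7 164.6] 0.034378663698446776
[504.3 299.1 162.2] 0.04576224127073451
top centre [522.9 294.9 163.7]
[[534.5 308.8 163.7]
 [541.1 291.2 163.7]
 [511.7 280.7 163.7]
 [504.8 299.1 163.7]] [523.  294.9 163.7]
at166 [523.7 295.  166. ]
long axis yaw -2.812484995225557 30.96614638889353
short -1.213269161641676 19.066360270444893
collar [[523.6 295.3 120. ]]
stand [[565.9 349.9 112. ]
 [481.9 238.9 112. ]] [523.9 294.4 112. ]
```

Call:
run_rows(
  offsets=[
    [0,-0.2528,0,0,0,0],
    [0,0,0.8,0,0,0],
    [0,0,0.8,0,0,0],
    [0,0,0.48,0,0,0],
    [0,0,0.24,0,0,0],
    [0,0,0,0,0,0],
  ],
)

```text
t: 4.15
ee_pos: [524.4, 292.4, 125.8]
orientation: [0.0, 0.985, 0.175, -0.001]
wrist_force: [0.5, 0.4, 0.8]
gripper_width: 0.999
grasp_force: 0.0
```

Call:
run_rows(
  offsets=[
    [0,0,0,0,0,0],
    [0,0,0,0,0,0],
    [0,0,0,0,0,0],
    [0,0,0,0,0,0],
  ],
  aperture=0,
  grip_force=90,
)

```text
t: 4.65
ee_pos: [524.5, 293.8, 127.1]
orientation: [-0.0, 0.984, 0.176, 0.001]
wrist_force: [1.1, -0.2, -0.1]
gripper_width: 0.225
grasp_force: 87.7
```

```bash
python3 - <<'E'
from h import *
import pickle
# bowl/bay/housing/battery: crops for picking
a=cv2.imread('pics/w1.png');b=cv2.imread('pics/w2.png')
def crop(im,x,y,w,h): return cv2.resize(im[y:y+h,x:x+w],(400,600),interpolation=cv2.INTER_CUBIC)
cv2.imwrite('pics/m3.png',np.hstack([crop(a,60,30,80*2-20,210),crop(b,220,80,140,210)]))
E
```

```text
(no output)
```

View pics/m3.png

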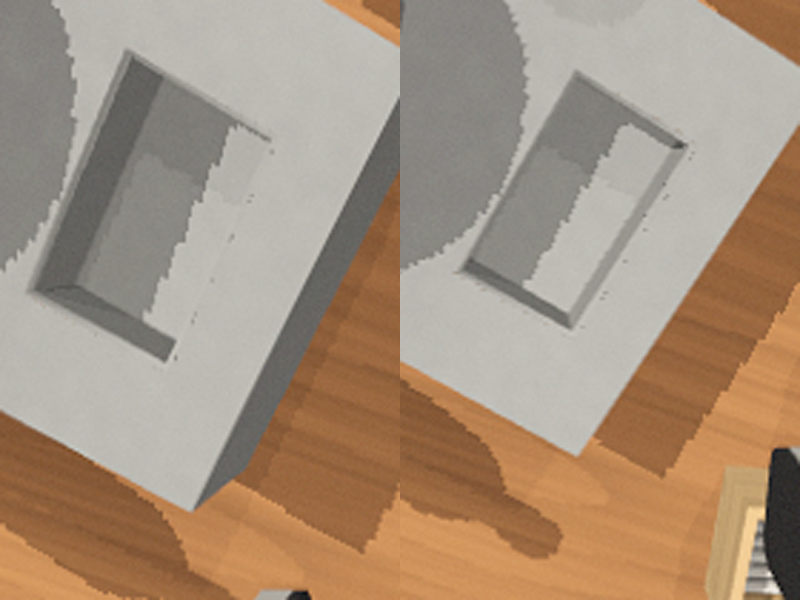

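Bay mouth corners: left crop (127,50),(271,138),(170,362),(32,290); right crop (575,70),(687,146),(572,328),(460,270). The near housing corner is at (193,511) and (578,456).

```bash
python3 - <<'E'
from h import *
import pickle
np.set_printoptions(precision=3,suppress=True)
I={n:pickle.load(open(f'pics/{n}.pkl','rb'))[1] for n in('w1','w2','w3')}
k=140/400
q1=np.array([(127,50),(271,138),(170,362),(32,290),(193,511)])*k+[60,30]
q2=(np.array([(575,70),(687,146),(572,328),(460,270),(578,456)])-[400,0])*k+[220,80]
X=[]
for u,v in zip(q1,q2):
    x,e=tri([(I['w1'],u),(I['w2'],v)]);X.append(x);print(x,e[0])
X=np.array(X)
for n,q in(('w1',q1),('w2',q2)):
    P=plane(I[n],q,60);c=P[:4].mean(0)
    l=P[0]-P[3]+P[1]-P[2]; s=P[1]-P[0]+P[2]-P[3]
    print(n,c,'yaw x',np.arctan2(l[1],l[0]),np.linalg.norm(l)/2,'yaw -y',np.arctan2(s[1],s[0])+np.pi/2,np.linalg.norm(s)/2,P[4])
print('post',tri([(I['w2'],np.array([110,58])*1.28),(I['w3'],np.array([204,126])*1.28)]))
# beads: white blobs in w3 -> z 78
im=cv2.imread('pics/w3.png');h=cv2.cvtColor(im,cv2.COLOR_BGR2HSV)
m=cv2.inRange(h,(0,0,190),(180,75,255));n,_,st,ce=cv2.connectedComponentsWithStats(cv2.morphologyEx(m,cv2.MORPH_OPEN,np.ones((3,3))))
sel=[c for s,c in zip(st[1:],ce[1:]) if 60<s[4]<700];print(len(sel),plane(I['w3'],sel,80)[:,:2].tolist())
E
```

```text
[609.293 -96.56   57.998] 0.2123473503296387
[ 598.049 -151.058   55.754] 0.2383640697862376
[ 507.506 -136.173   54.25 ] 0.2554015092170299
[515.799 -81.409  56.592] 0.21725394517330646
[ 453.881 -160.382   58.66 ] 0.2604623363136999
w1 [ 558.461 -117.939   60.   ] yaw x -0.15526325758562945 91.78600607515038 yaw -y -0.16701260160078468 55.740193352475885 [ 454.851 -160.796   60.   ]
w2 [ 558.271 -115.746   60.   ] yaw x -0.16423068855309986 92.05236994450745 yaw -y -0.1722734339898 54.54834542610797 [ 454.168 -160.11    60.   ]
post (array([587.164,  51.127,  89.656]), [0.3457352966832671, 0.34573529668319153])
16 [[720.9744932428192, -65.23767624908196], [631.3540933517646, 59.06852118084312], [611.8339349661965, 89.59629567450712], [625.6743272724193, 30.399851872578594], [576.2998660260974, 94.84545937794289], [598.6278334961628, 4.985140799004014], [548.7900861340314, 77.274453281022], [562.1028481158581, 14.542819762355549], [544.3434524202166, 41.99096195313188], [565.0347998475588, -12.309581742556176], [543.5667895750195, -1.554857815198929], [552.6054081236888, -102.0159432826391], [538.1775799049684, -143.6867361993627], [461.671593486809, 8.259059647336386], [485.2732752605058, -97.84247638256242], [497.70659350047947, -156.95279363295407]]
```

Stick is gripped (opening 19 mm). The bowl centre is about (587,51), the polisher yaw is -0.165, and the eight beads lie at about 45 mm radius. I'll lift, carry, and enter at the bead gap at 80°.

Call:
run_rows(
  offsets=[
    [0,0,-0.24,0,0,0],
    [0,0,-0.64,0,0,0],
    [0,0,-0.8,0,0,0],
    [0,0,-0.72,0,0,0],
    [-0.032,0.448,0,0,0,0],
    [-0.048,0.896,0,0,0,0],
    [-0.048,0.896,0,0,0,0],
    [-0.04,0.88,0,0,0,0],
    [0,0.448,0,0,0,0],
    [0,0,0,0,0,0],
  ],
)

```text
t: 5.9
ee_pos: [592.2, 77.4, 276.9]
orientation: [0.001, 0.985, 0.173, 0.0]
wrist_force: [-0.5, 0.9, -1.2]
gripper_width: 0.221
grasp_force: 87.9
```

```bash
python3 - <<'E'
from h import *
o=bot.get_obs();print(o['ee_pos'],o['grasp_force']); print(tool(np.array([592,81,183])-o['ee_pos']))
a=bot.grab_frame('side')[:,:,::-1];b=bot.grab_frame('scene')[:,:,::-1]
cv2.imwrite('pics/m4.png',np.hstack([cv2.resize(a[60:260,150:350],(400,400)),cv2.resize(b[60:260,200:400],(400,400))]))
E
```

```text
[592.19615955  77.37359615 276.85954591] 87.91901707649231
[ 1.03610594 -3.58148424 93.85575686]
```

View pics/m4.png

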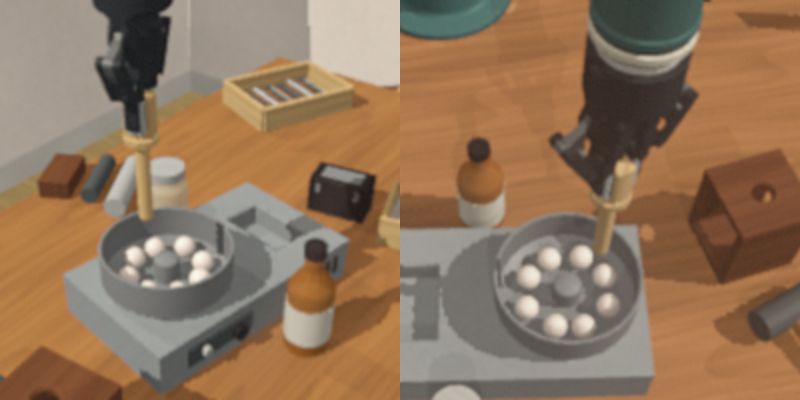

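The stick hangs straight in the fingers. Its tip is at (147,218) in the left crop and (602,255) in the right; I'll check it by triangulation.

```bash
python3 - <<'E'
from h import *
s,d=bot.camera_info('scene'),bot.camera_info('side')
print(tri([(s,[301,187]),(d,[223.5,168.5])]))
print('post same views',tri([(s,[200+168/2,60+287/2]),(d,[150+166/2,60+258/2])]))
E
```

```text
(array([593.87437759,  78.90998085, 164.84469045]), [6.6791646555995365, 6.679164655599625])
post same views (array([589.366321  ,  51.95504415,  92.88357699]), [4.342096521152742, 4.3420965211525395])
```

Call:
run_rows(
  offsets=[
    [0.016,-0.048,0,0,0,0],
    [0,0,0.64,0,0,0],
    [0,0,0.32,0,0,0],
    [0,0,0.192,0,0,0],
    [0,0,0.192,0,0,0],
    [0,0,0.144,0,0,0],
    [0,0,0,0,0,0],
  ],
)

```text
t: 6.88
ee_pos: [591.2, 83.7, 182.8]
orientation: [-0.0, 0.984, 0.176, -0.0]
wrist_force: [-0.5, 1.0, -0.2]
gripper_width: 0.222
grasp_force: 87.9
```

```bash
python3 - <<'E'
from h import *
from scipy.spatial.transform import Rotation as Ro
np.set_printoptions(precision=1,suppress=True)
o=bot.get_obs();print(o['ee_pos'],o['wrist_force'])
c=np.array([587,51.3]);p=o['ee_pos'][:2]
a=np.degrees(np.arctan2(*(p-c)[::-1]));print('angle',a,np.linalg.norm(p-c))
q=[*(c+40*np.array([np.cos(np.radians(a+18*(k+1))),np.sin(np.radians(a+18*(k+1)))]) for k in range(21))]
prev=p
for k in q: print(tool(np.r_[k-prev,0])[:2]);prev=k
E
```

```text
[591.2  83.7 182.8] [-0.5  1.  -0.2]
angle 82.6743735460277 32.68735498304004
[ -8.5 -10.5]
[-12.5  -0.1]
[-11.9   3.7]
[-10.2   7.3]
[-7.5 10. ]
[-4.  11.9]
[-0.1 12.5]
[ 3.7 11.9]
[ 7.3 10.2]
[10.   7.5]
[11.9  4. ]
[12.5  0.1]
[11.9 -3.7]
[10.2 -7.3]
[  7.5 -10. ]
[  4.  -11.9]
[  0.1 -12.5]
[ -3.7 -11.9]
[ -7.3 -10.2]
[-10.   -7.5]
[-11.9  -4. ]
```

Call:
run_rows(
  offsets=[
    [-0.136,-0.168,0,0,0,0],
    [-0.2,0,0,0,0,0],
    [-0.192,0.0592,0,0,0,0],
    [-0.1632,0.1168,0,0,0,0],
    [-0.12,0.16,0,0,0,0],
    [-0.064,0.192,0,0,0,0],
    [0,0.2,0,0,0,0],
  ],
)

```text
t: 7.75
ee_pos: [552.6, 30.7, 183.3]
orientation: [0.0, 0.984, 0.176, 0.0]
wrist_force: [0.8, 0.7, -0.1]
gripper_width: 0.22
grasp_force: 87.9
```

```bash
python3 - <<'E'
from h import *
o=bot.get_obs();c=np.array([587,51.3]);p=o['ee_pos'][:2]-c
print(np.degrees(np.arctan2(p[1],p[0])),np.linalg.norm(p),o['ee_pos'][2],o['wrist_force'])
a=bot.grab_frame('side')[:,:,::-1];b=bot.grab_frame('scene')[:,:,::-1]
cv2.imwrite('pics/m5.png',np.hstack([cv2.resize(a[60:260,150:350],(400,400)),cv2.resize(b[60:260,200:400],(400,400))]))
E
```

```text
-149.14842705150082 40.08489743009962 183.33706224690224 [ 0.76150268  0.69393032 -0.13346945]
```

View pics/m5.png

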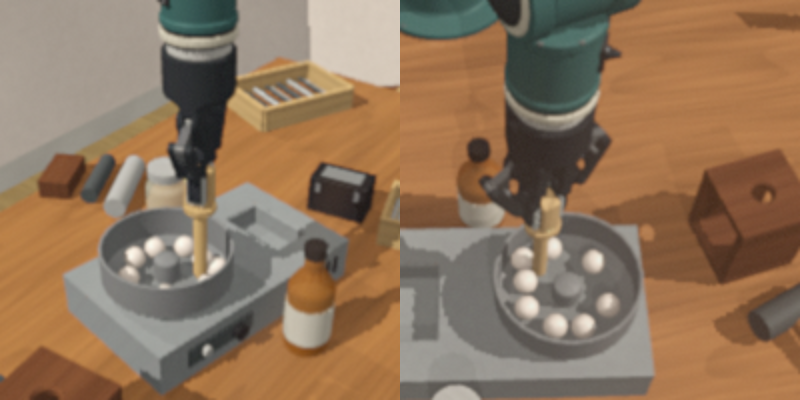

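Stirring goes smoothly: the stick is at (545,250) in the right crop, beads slip by it, and forces are under 1 N. I'll carry on.

Call:
run_rows(
  offsets=[
    [0.0592,0.192,0,0,0,0],
    [0.1168,0.1632,0,0,0,0],
    [0.16,0.12,0,0,0,0],
    [0.192,0.064,0,0,0,0],
    [0.2,0,0,0,0,0],
    [0.192,-0.0592,0,0,0,0],
    [0.1632,-0.1168,0,0,0,0],
    [0.12,-0.16,0,0,0,0],
    [0.064,-0.192,0,0,0,0],
    [0,-0.2,0,0,0,0],
  ],
)

```text
t: 9.1
ee_pos: [622.1, 71.7, 183.3]
orientation: [-0.0, 0.984, 0.176, -0.0]
wrist_force: [-0.5, -1.2, 0.9]
gripper_width: 0.222
grasp_force: 88.0
```

Call:
run_rows(
  offsets=[
    [-0.0592,-0.192,0,0,0,0],
    [-0.1168,-0.1632,0,0,0,0],
    [-0.16,-0.12,0,0,0,0],
    [-0.192,-0.064,0,0,0,0],
    [-0.2,0,0,0,0,0],
    [-0.192,0.0592,0,0,0,0],
    [-0.1632,0.1168,0,0,0,0],
    [-0.12,0.16,0,0,0,0],
    [-0.064,0.192,0,0,0,0],
    [0,0.2,0,0,0,0],
  ],
)

```text
t: 10.35
ee_pos: [552.5, 30.7, 183.3]
orientation: [0.0, 0.984, 0.176, -0.0]
wrist_force: [0.9, 0.1, -0.9]
gripper_width: 0.223
grasp_force: 88.1
```

```bash
python3 - <<'E'
from h import *
o=bot.get_obs();c=np.array([587,51.3]);p=o['ee_pos'][:2]-c
print(np.degrees(np.arctan2(p[1],p[0])),np.linalg.norm(p),tool(np.r_[-p-c+[552.6,30.7],0]+np.r_[c-c,0]))
E
```

```text
-149.1756687671388 40.22745061056183 [ 1.40516756e-01  3.80784246e-02 -1.58244724e-05]
```

Call:
run_rows(
  offsets=[
    [0.0592,0.192,0,0,0,0],
    [0.1168,0.1632,0,0,0,0],
    [0.16,0.12,0,0,0,0],
    [0.192,0.064,0,0,0,0],
    [0.2,0,0,0,0,0],
    [0.192,-0.0592,0,0,0,0],
    [0.1632,-0.1168,0,0,0,0],
    [0.12,-0.16,0,0,0,0],
    [0.064,-0.192,0,0,0,0],
    [0,-0.2,0,0,0,0],
  ],
)

```text
t: 11.6
ee_pos: [622.1, 71.7, 183.2]
orientation: [-0.0, 0.984, 0.176, -0.0]
wrist_force: [0.7, 0.6, -0.8]
gripper_width: 0.222
grasp_force: 88.0
```

Call:
run_rows(
  offsets=[
    [-0.0592,-0.192,0,0,0,0],
    [-0.1168,-0.1632,0,0,0,0],
    [-0.16,-0.12,0,0,0,0],
    [-0.192,-0.064,0,0,0,0],
    [-0.2,0,0,0,0,0],
    [-0.192,0.0592,0,0,0,0],
    [-0.1632,0.1168,0,0,0,0],
    [-0.12,0.16,0,0,0,0],
    [-0.064,0.192,0,0,0,0],
    [0,0.2,0,0,0,0],
  ],
)

```text
t: 12.85
ee_pos: [552.6, 30.8, 183.3]
orientation: [0.0, 0.984, 0.176, 0.0]
wrist_force: [0.5, 0.3, -1.8]
gripper_width: 0.223
grasp_force: 88.0
```

Call:
run_rows(
  offsets=[
    [0.0592,0.192,0,0,0,0],
    [0.1168,0.1632,0,0,0,0],
    [0.16,0.12,0,0,0,0],
    [0.192,0.064,0,0,0,0],
    [0.2,0,0,0,0,0],
    [0.192,-0.0592,0,0,0,0],
    [0.1632,-0.1168,0,0,0,0],
    [0.12,-0.16,0,0,0,0],
    [0.064,-0.192,0,0,0,0],
    [0,-0.2,0,0,0,0],
  ],
)

```text
t: 14.1
ee_pos: [622.1, 71.7, 183.2]
orientation: [-0.0, 0.984, 0.176, -0.0]
wrist_force: [0.2, 0.1, 0.3]
gripper_width: 0.218
grasp_force: 88.0
```

Call:
run_rows(
  offsets=[
    [-0.0592,-0.192,0,0,0,0],
    [-0.1168,-0.1632,0,0,0,0],
    [-0.16,-0.12,0,0,0,0],
    [-0.192,-0.064,0,0,0,0],
    [-0.2,0,0,0,0,0],
    [-0.192,0.0592,0,0,0,0],
    [-0.1632,0.1168,0,0,0,0],
    [-0.12,0.16,0,0,0,0],
    [-0.064,0.192,0,0,0,0],
    [0,0,0,0,0,0],
  ],
)

```text
t: 15.35
ee_pos: [548.3, 41.8, 183.2]
orientation: [0.0, 0.985, 0.175, -0.0]
wrist_force: [0.8, 0.3, 0.6]
gripper_width: 0.226
grasp_force: 88.0
```

Call:
run_rows(
  offsets=[
    [0,0,-0.128,0,0,0],
    [0,0,-0.24,0,0,0],
    [0,0,-0.48,0,0,0],
    [0,0,-0.72,0,0,0],
    [0,0,0,0,0,0],
  ],
)

```text
t: 15.98
ee_pos: [550.2, 44.8, 286.2]
orientation: [0.0, 0.984, 0.176, 0.004]
wrist_force: [0.4, -0.3, -0.2]
gripper_width: 0.222
grasp_force: 88.0
```

```bash
python3 - <<'E'
from h import *
o=bot.get_obs();print(tool(np.array([524.5,293.8,270])-o['ee_pos']))
E
```

```text
[  62.20372191 -242.5024066    16.14632469]
```

Call:
run_rows(
  offsets=[
    [0.192,-0.768,0,0,0,0],
    [0.208,-0.88,0,0,0,0],
    [0.208,-0.88,0,0,0,0],
    [0.208,-0.8,0,0,0,0],
    [0.176,-0.544,0,0,0,0],
    [0,0,0,0,0,0],
    [0,0,0,0,0,0],
  ],
)

```text
t: 16.85
ee_pos: [522.2, 291.4, 280.8]
orientation: [0.001, 0.984, 0.176, -0.0]
wrist_force: [-0.4, 0.7, -1.4]
gripper_width: 0.222
grasp_force: 88.1
```

```bash
python3 - <<'E'
from h import *
o=bot.get_obs();print(o['ee_pos'],o['orientation'],tool(np.array([524.5,293.8,127])-o['ee_pos']))
a=bot.grab_frame('side')[:,:,::-1];b=bot.grab_frame('scene')[:,:,::-1]
cv2.imwrite('pics/m6.png',np.hstack([cv2.resize(a[150:350,60:260],(400,400)),cv2.resize(b[60:260,250:450],(400,400))]))
E
```

```text
[522.19223216 291.35349417 280.83306192] [ 5.59200744e-04  9.84420160e-01  1.75830785e-01 -4.13128365e-04] [  3.16738447  -1.6433368  153.82844094]
```

View pics/m6.png

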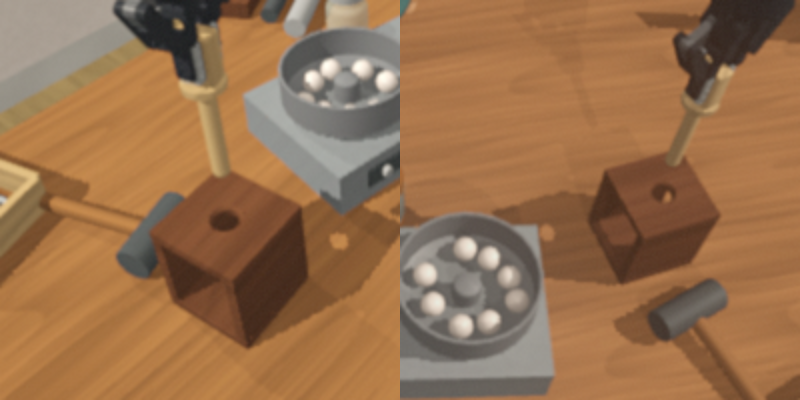

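The hole is visible at left (224,222) and right (664,193), with the tip above it at (222,176) and (673,163).

```bash
python3 - <<'E'
from h import *
s,d=bot.camera_info('scene'),bot.camera_info('side')
print('hole',tri([(s,[382,156.5]),(d,[172,261])]), plane(s,[382,156.5],112),plane(d,[172,261],112))
print('tip',tri([(s,[386.5,141.5]),(d,[171,238])]),plane(s,[386.5,141.5],166),plane(d,[171,238],166))
E
```

```text
hole (array([523.82519403, 299.26458797, 109.13792219]), [3.608861644027345, 3.6088616440274137]) [[527.55558272 300.77217823 112.        ]] [[519.35035113 297.85942687 112.        ]]
tip (array([522.0430806 , 293.07935141, 166.17825604]), [4.123935287104378, 4.123935287104269]) [[524.2311903  296.61406029 166.        ]] [[519.52731223 289.81528588 166.        ]]
```

Call:
run_rows(
  offsets=[
    [0.0512,-0.0368,0,0,0,0],
    [0,0,0.48,0,0,0],
    [0,0,0.24,0,0,0],
    [0,0,0.128,0,0,0],
    [0,0,0.128,0,0,0],
    [0,0,0.128,0,0,0],
    [0,0,0,0,0,0],
  ],
)

```text
t: 17.82
ee_pos: [524.2, 295.3, 211.8]
orientation: [0.0, 0.984, 0.176, -0.0]
wrist_force: [0.3, -0.4, -0.1]
gripper_width: 0.223
grasp_force: 88.1
```

Call:
run_rows(
  offsets=[
    [0,0,0.16,0,0,0],
    [0,0,0.16,0,0,0],
    [0,0,0.16,0,0,0],
    [0,0,0.16,0,0,0],
    [0,0,0,0,0,0],
  ],
)

```text
t: 18.45
ee_pos: [523.8, 295.1, 171.1]
orientation: [0.0, 0.984, 0.176, -0.001]
wrist_force: [0.3, 0.8, -1.3]
gripper_width: 0.226
grasp_force: 88.1
```

Call:
run_rows(
  offsets=[
    [0,0,0.32,0,0,0],
    [0,0,0.224,0,0,0],
    [0,0,0.112,0,0,0],
    [0,0,0.032,0,0,0],
    [0,0,0,0,0,0],
    [0,0,0,0,0,0],
  ],
)

```text
t: 19.2
ee_pos: [524.7, 295.6, 129.8]
orientation: [-0.0, 0.984, 0.176, 0.0]
wrist_force: [-0.2, 0.2, -0.4]
gripper_width: 0.221
grasp_force: 88.1
```

Call:
run_rows(
  offsets=[
    [0,0,0.024,0,0,0],
    [0,0,0.016,0,0,0],
    [0,0,0,0,0,0],
  ],
)

```text
t: 19.58
ee_pos: [524.5, 295.5, 127.1]
orientation: [0.0, 0.984, 0.176, 0.0]
wrist_force: [-1.0, -0.8, 2.4]
gripper_width: 0.222
grasp_force: 88.6
```

Call:
run_rows(
  offsets=[
    [0,0,0,0,0,0],
    [0,0,0,0,0,0],
    [0,0,0,0,0,0],
    [0,0,0,0,0,0],
  ],
  aperture=1.0,
)

```text
t: 20.08
ee_pos: [524.4, 295.5, 126.7]
orientation: [-0.0, 0.984, 0.176, -0.0]
wrist_force: [0.0, -0.1, -0.1]
gripper_width: 1.002
grasp_force: 0.0
```

Call:
run_rows(
  offsets=[
    [0,0,-0.24,0,0,0],
    [0,0,-0.64,0,0,0],
    [0,0,-0.8,0,0,0],
    [0,0,-0.48,0,0,0],
    [0,0,0,0,0,0],
  ],
)

```text
t: 20.7
ee_pos: [525.7, 296.6, 265.9]
orientation: [-0.001, 0.984, 0.176, 0.003]
wrist_force: [0.2, -0.4, -0.5]
gripper_width: 1.002
grasp_force: 0.0
```

```bash
python3 shot.py w6
python3 - <<'E'
import cv2,numpy as np
im=cv2.imread('pics/w6.png');m=cv2.inRange(cv2.cvtColor(im,cv2.COLOR_BGR2HSV),(12,40,150),(30,140,255))
for q in cv2.findContours(m,0,1)[0]:
    if cv2.contourArea(q)>300: print(cv2.boundingRect(q))
from h import *
b=bot.grab_frame('scene')[:,:,::-1]
cv2.imwrite('pics/m7.png',np.hstack([cv2.resize(im,(533,400)),cv2.resize(b[60:260,270:400],(260,400))]))
E
```

```text
(241, 157, 38, 51)
```

View pics/m7.png

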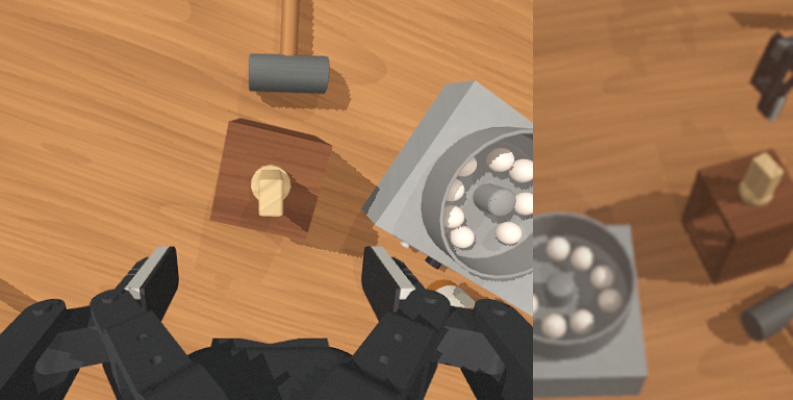

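The stick is back in the stand, with its collar at (270,185) on the top board, and all the beads seen are in the bowl. Next is the battery.

Call:
run_rows(
  offsets=[
    [-0.24,0.72,0,0,0,0],
    [-0.296,0.912,0,0,0,0],
    [-0.296,0.912,0,0,0,0],
    [-0.296,0.912,0,0,0,0],
    [-0.296,0.912,0,0,0,0],
    [-0.296,0.912,0,0,0,0],
    [-0.296,0.912,0,0,0,0],
    [-0.296,0.912,0,0,0,0],
    [-0.296,0.8,0,0,0,0],
    [0,0,0,0,0,0],
  ],
)

```text
t: 22.05
ee_pos: [540.5, -230.0, 259.9]
orientation: [0.0, 0.985, 0.172, -0.002]
wrist_force: [0.3, 0.6, -1.4]
gripper_width: 0.998
grasp_force: 0.0
```

```bash
python3 shot.py w7
```

Call:
run_rows(
  offsets=[
    [-0.24,0.8,0,0,0,0],
    [-0.16,0.928,0,0,0,0],
    [0,0,0.48,0,0,0.118],
    [0,0,0,0,0,0],
  ],
)

```text
t: 22.6
ee_pos: [555.3, -331.9, 228.4]
orientation: [-0.002, 0.993, 0.119, -0.003]
wrist_force: [0.3, 1.0, 0.5]
gripper_width: 1.004
grasp_force: 0.0
```

```bash
python3 shot.py w8
python3 - <<'E'
import pickle
from h import *
ims=[]
for n in('w7','w8'):
    im=cv2.imread(f'pics/{n}.png');o,i=pickle.load(open(f'pics/{n}.pkl','rb'))
    c=cv2.projectPoints(np.array([[545.,-285,50]]),cv2.Rodrigues(np.array(i['R']))[0],np.array(i['t']),np.array(i['intrinsics']),np.array(i['dist']))[0][0,0]
    x,y=(c-[50,75]).astype(int);x=min(max(x,0),412);y=min(max(y,0),234);print(n,x,y,o['ee_pos'])
    ims.append(cv2.resize(im[y:y+150,x:x+100],(400,600),interpolation=cv2.INTER_CUBIC))
m=np.hstack(ims);m=np.uint8(255*(m/255.)**.6)
cv2.imwrite('pics/m8.png',m)
E
```

```text
w7 252 98 [ 540.53396722 -230.03478148  259.88380174]
w8 164 90 [ 555.28922337 -331.9078284   228.3939814 ]
```

View pics/m8.png

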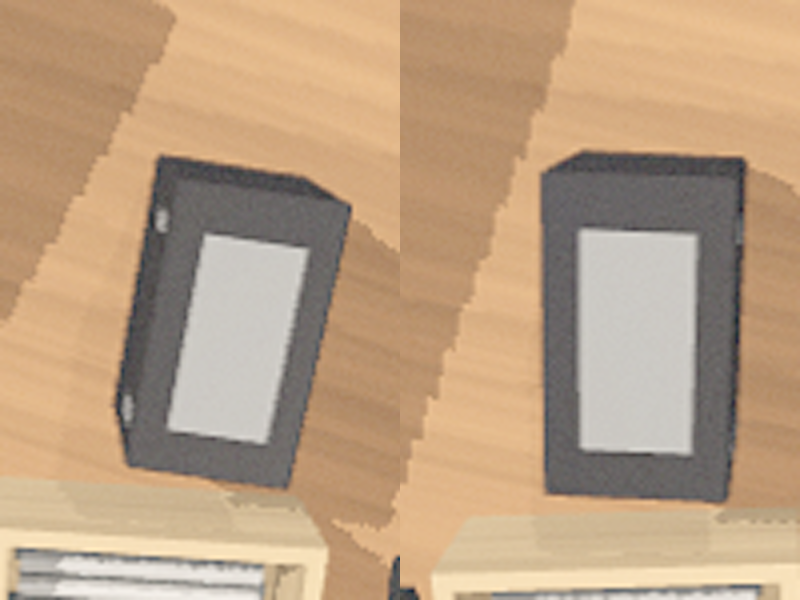

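Battery top corners: left crop (178,178),(350,208),(290,488),(130,465); right crop (543,176),(743,180),(727,500),(547,493). The punch box lies below it.

```bash
python3 - <<'E'
from h import *
import pickle
np.set_printoptions(precision=3,suppress=True)
I={n:pickle.load(open(f'pics/{n}.pkl','rb'))[1] for n in('w7','w8')}
q7=np.array([(178,178),(350,208),(290,488),(130,465),(205,235),(308,248),(268,444),(168,431)])/4+[252,98]
q8=(np.array([(543,176),(743,180),(727,500),(547,493),(578,230),(697,233),(692,455),(580,451)])-[400,0])/4+[164,90]
X=np.array([tri([(I['w7'],u),(I['w8'],v)])[0] for u,v in zip(q7,q8)]);print(X,X[:4].mean(0))
for n,q in(('w7',q7),('w8',q8)):
  for z in (57,60):
    P=plane(I[n],q,z)
    l=P[0]-P[3]+P[1]-P[2]; s=P[1]-P[0]+P[2]-P[3]
    l2=P[4]-P[7]+P[5]-P[6]
    print(n,z,P[:4].mean(0),'yaw',np.arctan2(l[1],l[0]),np.linalg.norm(l)/2,np.arctan2(s[1],s[0])+np.pi/2,np.linalg.norm(s)/2,np.arctan2(l2[1],l2[0]),P[4:].mean(0))
o=bot.get_obs();w,x,y,z=o['orientation'];print(o['ee_pos'],'toolx yaw',2*np.arctan2(y,x))
E
```

```text
[[ 576.49  -263.81    56.173]
 [ 586.297 -314.564   53.214]
 [ 501.426 -330.247   60.426]
 [ 491.708 -281.575   60.338]
 [ 565.085 -276.152   61.158]
 [ 571.363 -306.067   59.216]
 [ 512.453 -318.008   61.434]
 [ 506.066 -288.186   60.999]] [ 538.98  -297.549   57.538]
w7 57 [ 538.579 -297.697   57.   ] yaw 0.21013939525983402 88.06950811420654 0.1844643064917464 50.45413234586897 0.20503996682822895 [ 537.979 -298.064   57.   ]
w7 60 [ 539.172 -296.909   60.   ] yaw 0.21013939525983436 87.30194500211748 0.18446430649174594 50.014403185681914 0.2050399668282286 [ 538.578 -297.272   60.   ]
w8 57 [ 538.356 -297.545   57.   ] yaw 0.18870713494837166 88.00383770903723 0.2093949770259227 50.918407185530924 0.19954705644602905 [ 537.641 -296.862   57.   ]
w8 60 [ 539.177 -297.731   60.   ] yaw 0.18870713494837169 87.15939461916813 0.2093949770259227 50.42981829879253 0.19954705644602913 [ 538.469 -297.056   60.   ]
[ 556.532 -331.779  230.317] toolx yaw 0.24063418984064097
```

Units first: shifts go in shares of 62.5 mm. So -37.7 mm is -0.6032, 30 mm is 0.48.

Call:
run_rows(
  offsets=[
    [-0.1408,-0.6032,0,0,0,0],
    [0,0,0.8,0,0,0.04],
    [0,0,0.8,0,0,0],
    [0,0,0.48,0,0,0],
    [0,0,0,0,0,0],
    [0,0,0,0,0,0],
  ],
)

```text
t: 23.4
ee_pos: [540.9, -299.4, 103.9]
orientation: [0.001, 0.995, 0.099, 0.001]
wrist_force: [-0.1, 0.5, 0.6]
gripper_width: 0.996
grasp_force: 0.0
```

```bash
python3 -c "
from h import *
o=bot.get_obs();w,x,y,z=o['orientation'];print(2*np.arctan2(y,x),tool(np.array([539,-297.3,31])-o['ee_pos']))"
```

```text
0.1979407046996124 [-1.62959728 -2.58939402 72.90997293]
```

Call:
run_rows(
  offsets=[
    [-0.0208,-0.032,0.32,0,0,0],
    [0,0,0.32,0,0,0],
    [0,0,0.32,0,0,0],
    [0,0,0.192,0,0,0],
    [0,0,0,0,0,0],
  ],
)

```text
t: 24.02
ee_pos: [536.9, -297.8, 28.5]
orientation: [-0.001, 0.995, 0.098, -0.001]
wrist_force: [0.0, 0.2, 0.2]
gripper_width: 1.001
grasp_force: 0.0
```

Call:
run_rows(
  offsets=[
    [0,0,0,0,0,0],
    [0,0,0,0,0,0],
    [0,0,0,0,0,0],
    [0,0,0,0,0,0],
  ],
  aperture=0,
  grip_force=70,
)

```text
t: 24.52
ee_pos: [538.3, -298.1, 30.8]
orientation: [0.0, 0.995, 0.098, 0.001]
wrist_force: [-0.8, 1.0, 6.3]
gripper_width: 0.598
grasp_force: 75.7
```

```bash
python3 -c "
from h import *
o=bot.get_obs();w,x,y,z=o['orientation'];print(2*np.arctan2(y,x),o['ee_pos'])"
```

```text
0.19590962964172884 [ 538.33960897 -298.07144861   30.81206827]
```

Call:
run_rows(
  offsets=[
    [0,0,-0.16,0,0,0],
    [0,0,-0.48,0,0,0],
    [0,0,-0.64,0,0,0],
    [0,0,-0.4,0,0,0],
    [0,0,0,0,0,0.12],
    [0,0,0,0,0,0.12],
    [0,0,0,0,0,0.12],
    [0,0,0,0,0,0],
  ],
)

```text
t: 25.52
ee_pos: [536.9, -298.0, 134.3]
orientation: [0.0, 0.997, -0.081, -0.001]
wrist_force: [-0.1, 0.5, -3.5]
gripper_width: 0.596
grasp_force: 74.5
```

```bash
python3 -c "
from h import *
o=bot.get_obs();w,x,y,z=o['orientation'];print(2*np.arctan2(y,x),o['ee_pos'],tool(np.array([558,-116.8,110])-o['ee_pos']))"
```

```text
-0.16306238491714803 [ 536.86169943 -298.0144323   134.34722136] [  -8.52559377 -182.24582756   24.33224199]
```

Call:
run_rows(
  offsets=[
    [-0.032,-0.56,0,0,0,0],
    [-0.032,-0.88,0,0,0,0],
    [-0.04,-0.88,0,0,0,0],
    [-0.032,-0.592,0,0,0,0],
    [0,0,0.32,0,0,0],
    [0,0,0,0,0,0],
    [0,0,0,0,0,0],
  ],
)

```text
t: 26.4
ee_pos: [558.9, -118.2, 115.1]
orientation: [0.0, 0.997, -0.082, 0.0]
wrist_force: [-0.3, 0.1, -3.3]
gripper_width: 0.596
grasp_force: 74.5
```

```bash
python3 - <<'E'
from h import *
np.set_printoptions(precision=3,suppress=True)
P=[]
for k in range(6):
    o=bot.get_obs();P.append(o['ee_pos']);bot.grab_frame('side')
P=np.array(P);w,x,y,z=o['orientation'];print(P,2*np.arctan2(y,x),tool(np.array([558,-116.8,70])-P.mean(0)))
E
```

```text
[[ 558.936 -118.17   115.06 ]
 [ 559.185 -118.218  115.325]
 [ 559.264 -118.183  115.429]
 [ 559.255 -118.017  115.398]
 [ 559.216 -117.891  115.327]
 [ 559.181 -117.711  115.26 ]] -0.1649057465964161 [-1.388 -1.026 45.299]
```

Call:
run_rows(
  offsets=[
    [-0.0192,-0.0144,0,0,0,0],
    [0,0,0.192,0,0,0],
    [0,0,0.128,0,0,0],
    [0,0,0.048,0,0,0],
    [0,0,0.048,0,0,0],
    [0,0,0,0,0,0],
  ],
)

```text
t: 27.45
ee_pos: [557.3, -116.0, 88.3]
orientation: [-0.0, 0.997, -0.082, -0.001]
wrist_force: [-0.8, 0.4, -4.6]
gripper_width: 0.602
grasp_force: 74.7
```

Call:
run_rows(
  offsets=[
    [0,0,0.032,0,0,0],
    [0,0,0.032,0,0,0],
    [0,0,0,0,0,0],
  ],
)

```text
t: 27.82
ee_pos: [557.3, -116.0, 84.5]
orientation: [-0.0, 0.997, -0.082, -0.001]
wrist_force: [-3.5, 0.5, -4.4]
gripper_width: 0.595
grasp_force: 74.8
```

Call:
run_rows(
  offsets=[
    [-0.008,0,0.048,0,0,0],
    [0,0,0.064,0,0,0],
    [0,0,0,0,0,0],
  ],
)

```text
t: 28.2
ee_pos: [557.3, -116.0, 77.2]
orientation: [-0.0, 0.997, -0.082, -0.0]
wrist_force: [-2.5, -0.0, -6.0]
gripper_width: 0.594
grasp_force: 74.6
```

Call:
run_rows(
  offsets=[
    [0,0,0.064,0,0,0],
    [0,0,0.064,0,0,0],
    [0,0,0,0,0,0],
  ],
)

```text
t: 28.58
ee_pos: [557.2, -116.0, 69.3]
orientation: [-0.0, 0.997, -0.082, -0.0]
wrist_force: [-2.4, 0.7, -6.6]
gripper_width: 0.594
grasp_force: 74.5
```

Call:
run_rows(
  offsets=[
    [0,0,0.048,0,0,0],
    [0,0,0.048,0,0,0],
    [0,0,0,0,0,0],
  ],
)

```text
t: 28.95
ee_pos: [557.2, -116.0, 63.6]
orientation: [0.0, 0.997, -0.082, -0.0]
wrist_force: [-3.4, 1.1, -5.4]
gripper_width: 0.595
grasp_force: 74.7
```

Call:
run_rows(
  offsets=[
    [0,0,0.016,0,0,0],
    [0,0,0.016,0,0,0],
    [0,0,0,0,0,0],
  ],
)

```text
t: 29.32
ee_pos: [557.2, -116.0, 61.9]
orientation: [0.0, 0.997, -0.082, -0.0]
wrist_force: [-4.6, 1.7, -3.0]
gripper_width: 0.598
grasp_force: 75.0
```

Call:
run_rows(
  offsets=[
    [0,0,0.016,0,0,0],
    [0,0,0,0,0,0],
  ],
)

```text
t: 29.58
ee_pos: [557.2, -116.0, 60.9]
orientation: [-0.0, 0.997, -0.082, -0.0]
wrist_force: [-6.4, 1.1, -2.2]
gripper_width: 0.593
grasp_force: 75.2
```

Call:
run_rows(
  offsets=[
    [0,0,0.016,0,0,0],
    [0,0,0,0,0,0],
  ],
)

```text
t: 29.82
ee_pos: [557.1, -116.0, 60.8]
orientation: [0.0, 0.997, -0.082, -0.0]
wrist_force: [-10.0, 1.4, 5.5]
gripper_width: 0.599
grasp_force: 76.0
```

Call:
run_rows(
  offsets=[
    [0,0,0,0,0,0],
    [0,0,0,0,0,0],
    [0,0,0,0,0,0],
  ],
  aperture=1.0,
)

```text
t: 30.2
ee_pos: [558.6, -116.2, 60.3]
orientation: [0.0, 0.997, -0.082, 0.001]
wrist_force: [0.1, 0.2, 0.6]
gripper_width: 1.001
grasp_force: 0.0
```

Call:
run_rows(
  offsets=[
    [0,0,-0.32,0,0,0],
    [0,0,-0.64,0,0,0],
    [0,0,0,0,0,0],
  ],
)

```text
t: 30.58
ee_pos: [560.3, -116.4, 123.0]
orientation: [0.0, 0.997, -0.082, 0.004]
wrist_force: [0.8, -0.5, -0.6]
gripper_width: 1.001
grasp_force: 0.0
```

Call:
run_rows(
  offsets=[
    [0,0,0,0,0,0],
    [0,0,0,0,0,0],
    [0,0,0,0,0,0],
    [0,0,0,0,0,0],
    [0,0,0,0,0,0],
    [0,0,0,0,0,0],
  ],
  aperture=0,
  grip_force=20,
)

```text
t: 31.32
ee_pos: [557.4, -116.0, 119.7]
orientation: [0.0, 0.997, -0.082, -0.0]
wrist_force: [-0.2, 0.2, -0.1]
gripper_width: 0.001
grasp_force: 0.0
```

Call:
run_rows(
  offsets=[
    [0,0,0.24,0,0,0],
    [0,0,0.128,0,0,0],
    [0,0,0.064,0,0,0],
    [0,0,0,0,0,0],
  ],
)

```text
t: 31.82
ee_pos: [557.2, -116.0, 92.2]
orientation: [-0.0, 0.997, -0.082, -0.0]
wrist_force: [-0.5, 0.3, 0.6]
gripper_width: 0.002
grasp_force: 0.0
```

Call:
run_rows(
  offsets=[
    [0,0,0.016,0,0,0],
    [0,0,0.016,0,0,0],
    [0,0,0,0,0,0],
  ],
)

```text
t: 32.2
ee_pos: [557.5, -116.1, 90.9]
orientation: [0.0, 0.997, -0.082, 0.0]
wrist_force: [-1.0, 0.1, -0.9]
gripper_width: 0.001
grasp_force: 0.0
```

Call:
run_rows(
  offsets=[
    [0,0,0.016,0,0,0],
    [0,0,0.008,0,0,0],
    [0,0,0,0,0,0],
  ],
)

```text
t: 32.58
ee_pos: [557.6, -116.1, 90.1]
orientation: [0.0, 0.997, -0.082, 0.0]
wrist_force: [-1.2, -0.0, 6.5]
gripper_width: 0.0
grasp_force: 3.1
```

The top stands at 90.1, as expected for fully home. I'll probe both ends for flatness.

Call:
run_rows(
  offsets=[
    [0,0,0.016,0,0,0],
    [0,0,0,0,0,0],
    [0,0,-0.096,0,0,0],
    [0.528,0,0,0,0,0],
    [0,0,0.048,0,0,0],
    [0,0,0.032,0,0,0],
    [0,0,0.016,0,0,0],
    [0,0,0,0,0,0],
  ],
)

```text
t: 33.58
ee_pos: [590.3, -121.4, 90.1]
orientation: [0.0, 0.997, -0.082, 0.001]
wrist_force: [-1.7, 0.8, 12.6]
gripper_width: -0.003
grasp_force: 5.7
```

Call:
run_rows(
  offsets=[
    [0,0,-0.096,0,0,0],
    [-0.528,0,0,0,0,0],
    [-0.528,0,0,0,0,0],
    [0,0,0.048,0,0,0],
    [0,0,0.032,0,0,0],
    [0,0,0.016,0,0,0],
    [0,0,0,0,0,0],
  ],
)

```text
t: 34.45
ee_pos: [524.1, -110.6, 90.0]
orientation: [0.0, 0.997, -0.082, -0.002]
wrist_force: [-10.7, 0.9, 23.1]
gripper_width: -0.003
grasp_force: 11.2
```

Call:
run_rows(
  offsets=[
    [0,0,-0.32,0,0,0],
    [0,0,-0.8,0,0,0],
    [0,0,-0.8,0,0,0],
    [0,0,0,0,0,0],
  ],
)

```text
t: 34.95
ee_pos: [528.3, -111.1, 212.4]
orientation: [0.0, 0.997, -0.082, 0.004]
wrist_force: [-0.7, 0.1, -0.3]
gripper_width: 0.003
grasp_force: 0.0
```

```bash
python3 - <<'E'
from h import *
im=bot.grab_frame('scene');h=cv2.cvtColor(im,cv2.COLOR_RGB2HSV);s=bot.camera_info('scene')
m=cv2.morphologyEx(cv2.inRange(h,(0,0,190),(180,60,255)),cv2.MORPH_OPEN,np.ones((3,3)))
n,_,st,ce=cv2.connectedComponentsWithStats(m)
sel=[c for c,t in zip(ce[1:],st[1:]) if 20<t[4]<200]
if sel:
    P=plane(s,sel,80)[:,:2];print(np.round([p for p in P if np.linalg.norm(p-[588,53])<75],0).tolist())
# bystanders: change between the first scene view and now
a=cv2.imread('pics/scene0.png')[:,:,::-1]
for nm,(x,y,w,g) in dict(bottle=(225,128,32,48),jar=(212,250,34,45),mallet=(372,198,45,35),stick=(365,130,35,35)).items():
    print(nm,np.abs(a[y:y+g,x:x+w].astype(int)-im[y:y+g,x:x+w]).mean().round(1))
E
```

```text
[[535.0, 67.0], [552.0, 91.0], [559.0, 16.0], [578.0, 104.0], [597.0, 17.0], [628.0, 72.0], [628.0, 41.0]]
bottle 4.3
jar 4.5
mallet 3.8
stick 5.5
```

```bash
python3 - <<'E'
from h import *
im=bot.grab_frame('scene');h=cv2.cvtColor(im,cv2.COLOR_RGB2HSV);s=bot.camera_info('scene')
for v in(130,150,170):
    m=cv2.morphologyEx(cv2.inRange(h,(0,0,v),(180,80,255)),cv2.MORPH_OPEN,np.ones((3,3)))
    n,_,st,ce=cv2.connectedComponentsWithStats(m)
    P=[(plane(s,[c],80)[0,:2].round(),t[4]) for c,t in zip(ce[1:],st[1:]) if 20<t[4]<300]
    print(v,[(p.tolist(),int(a)) for p,a in P if np.linalg.norm(p-[588,53])<80])
E
```

```text
130 [([596.0, 105.0], 212)]
150 [([536.0, 66.0], 104), ([549.0, 16.0], 214), ([553.0, 89.0], 98), ([581.0, 105.0], 88), ([587.0, 64.0], 27), ([609.0, 105.0], 72), ([598.0, 16.0], 117), ([628.0, 70.0], 94), ([629.0, 39.0], 115)]
170 [([535.0, 66.0], 86), ([553.0, 90.0], 81), ([559.0, 15.0], 98), ([580.0, 104.0], 54), ([597.0, 16.0], 97), ([608.0, 104.0], 38), ([627.0, 71.0], 71), ([628.0, 40.0], 90)]
```

All eight beads are in the bowl, the bystanders look unchanged, and the arm is clear.

```bash
python3 -c "
from workcell import bot
print(bot.close_job())"
```

```text
the job is handed in; nothing more can be done
None
```

The job is handed in after about 35 s of robot time: I stirred about 3.3 turns anticlockwise, hung the stick back by its collar, then fitted the battery flat and fully home (top at 90 mm at centre and both ends), with all eight beads in the bowl and the bottle, jar and mallet showing no visible shift.

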